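Dispense the small milling balls

ROBOT

A 7-joint arm with a two-finger parallel gripper is mounted at the origin on the work surface. World frame = base frame: x ahead of the robot, y to its left, z up, the work surface at z = 0. Lengths are in m, angles in rad, forces in N, time in s.
With the tool pointing down it reaches from about 0.4 to 0.85 m from the base axis. Payload 10.4 kg.
Tool frame: the origin (TCP) lies midway between the tips of the shut fingers; the grasp point (between the pads) lies 19 mm behind it (manip.grasp_offset is the distance from the TCP to the grasp point, in m); z points along the fingers, y is the line along which they close (so a half turn about z gives the same grasp; the last joint's range is limited). The gripper opens to 85 mm and grips with 20 to 120 N. Pads are 22 mm wide; open, the fingers measure 114 mm over their backs; the gripper's body (76 mm by 85 mm) begins 54 mm behind the grasp point. The pads swing forward as they close: fully open they stand 13 mm farther back than shut.
Start: joints at [-1.168, 0.332, -0.065, 1.46, 0.022, 1.35, -0.088], TCP at [0.258, 0.569, 0.204] pointing down, gripper open.
Joint ranges: [-2.6, 2.6], [-0.5, 2.12], [-1.47, 1.34], [0.16, 2.42], [-1.27, 4.41], [0.06, 2.06], [-2.6, 2.6]. Speed limits (rad/s): [2.22, 2.22, 2.79, 2.79, 3.14, 3.14, 3.14].

INTERFACE

Orientations are given as a unit quaternion [x, y, z, w].
In Python, from workcell import manip gives the robot as it stands.
- The arm moves only by the tool move_tool, called in YAML: its name, and indented under it one key for each argument. Schema: {"type":"object","properties":{"increments":{"type":"string"},"grip_force":{"type":"number"},"only":{"type":"string"},"quiet":{"type":"boolean"},"lines":{"type":"string"}},"required":["increments"],"additionalProperties":false}. increments is a string of 1 to 20 rows, one to a line, with the numbers parted by commas; each row has 7 numbers: a rotation vector rx, ry, rz in rad, then dx, dy, dz in m, then the opening from 0.0 (shut) to 1.0 (fully open); each row is the pose to reach, as a shift and turn from the pose commanded when the call began, along the tool's axes at that moment; what a row does not reach only later rows make up. A row lasts 1/8 s, in which the tool goes at most 0.0625 m and 0.188 rad, less where a joint would pass 70% of its speed; a pose out of reach is approached as far as the arm can. The fingers move at their own pace and stop on an object; grip_force is the grip in N (left out, the last holds). Time passes only in rows, so rows that do not move let the fingers close. The tool returns the time, the measured TCP pose, the force, the opening and the grip force at its end. only (a regular expression) keeps the lines of the reply that match it, lines (a string "A,B") keeps lines A to B, and quiet returns only ok. Input that does not fit is refused with a message, and nothing moves.
- manip.get_obs(): the state, without advancing time (a new reading comes with each control period).
- manip.camera(name): name is "side" or "top"; returns the picture (384x512x3 uint8, blue, green, red); there is no depth.
- manip.calibration(name): a dict with "fx", "fy", "cx", "cy" (pixels), "k1" (the pictures are not rectified: a ray, as slopes to the right and down, at radius r is drawn at 1 + k1 r^2 times it, then the intrinsics apply), "world_from_camera" (4x4, takes a point from camera to world coordinates). Camera axes: x right, y up, looking along -z (the intrinsics and any distortion apply to the point x, -y, -z); pixel columns grow to the right and rows downward; lengths in m; the calibration is good to about 2 mm. A picture is of the moment at which its call begins. calibration takes no time and is no camera call.
- manip.hand_in(): hands the job in; it is judged then, once.
The state is a dict: "clock": time; "joint_pos": joint angles; "joint_velocities": joint speeds; "tau": joint torques, N m; "position": TCP position; "ee_rot": TCP orientation; "ft_force": force on the tool from outside, world axes, zero at the start; "torque": the same for the moment, N m; "grip_width": opening from 0.0 (shut) to 1.0 (fully open); "grasp_force": force on a finger pad.
Only numpy, scipy, OpenCV 4.12 (cv2) and the standard library are available. Lean on these libraries where they do the work, as an engineer would, in place of code of your own. Each camera call takes 0.05 s, during which the arm holds its last target. There are 200 camera calls.

TASK

Set the bowl without a handle on the table under the lip of the dispenser's chute, and turn the cap on top of the jar by its tab until the middle-sized of its three slots faces the chute. Then tip the jar over with its crank so that the three small balls run out into the bowl while the large one stays in, and bring the jar back fully upright, leaving the cap as set. The bowl must stay standing upright; leave the other things on the table alone.

Things in the scene. Friction and masses are not known exactly. Their poses are not given: they have to be found in the camera images.
- stand: The fixed tilting dispenser. Origin: on the table under the middle of its 170 x 190 mm base; z up. A steel chute, 82 mm wide, slopes down to its own -x, roughly towards the robot. Two uprights at its own y = +-84 mm, 228 mm high, carry the jar on an axle parallel to its own y, 215 mm above the table.
- chute_lip (a point): Middle of the chute's lower end, 125 mm from the stand's origin along its -x and about 77 mm above the table (underside 72 mm, side walls up to 105 mm; a cross plate 27 mm behind reaches 150 mm), so the 58 mm tall bowl fits below.
- chute_drop (a point): The point on the table where things leaving the chute land, 155 mm from the stand's origin along its own -x: the bowl's centre belongs here.
- jar (a joint): Tilt of the jar, rad: 0 upright with the cap on top (a stop), growing as the cap end tips over towards the chute (stand's -x) and down; stop at 2.05. Friction of about 0.12 N m keeps it about where it is left. The balls start to run out from about 1.6 on and need a second or two near the stop, now and then a rock back to about 1 and over again.
- jar_center (a point): Middle of the ochre stoneware jar, on its axle, 215 mm above the table. The jar is 136 mm in diameter and reaches from 45 mm below to 40 mm above this point when upright; its orientation is the jar's (z to the cap).
- crank_grip (a point): Where to pinch the crank's round wooden bar: 15 mm thick, parallel to the axle, from 100 to 175 mm out on the stand's own +y side. This point is 142 mm out and 60 mm from the axle: jar upright, 42 mm to the stand's +x of the axle and 42 mm above it. It turns with the jar; tipping carries it up, over and forward to the -x side. The bar turns inside a light pinch (25 N) from above.
- cap (a joint): Turn of the flat round aluminium cap (136 mm across, 40 to 47 mm above the jar's middle), rad, positive anticlockwise from above; stiff (0.09 N m), stays where left; range -2.5 to 2.5. Three straight slots, each 70 mm long, at 120 degrees, differ in width: fine 10, middle 25, wide 38 mm. The one facing the chute is in use: fine at 0, middle at +2.094, wide at -2.094.
- cap_tab (a point): The wooden tab on the cap's axis by which it is turned: 26 mm long, 14 mm thick, 34 mm high; this point is 8 mm below its top, 76 mm above the jar's middle. Its frame turns with the cap (parallel to the stand's at 0). The flat 26 mm sides run at right angles to the line from tab to middle slot: along 150 degrees anticlockwise of its x; middle slot in use, along the stand's y.
- bowl: The open stoneware bowl, ochre, the only vessel without a handle (also without lid): rim radius 62 mm, foot radius 40 mm, 58 mm tall, wall 8 mm thick and nearly upright near the rim, about 0.35 kg. Origin: centre of its underside.
- large_center (a point): Centre of the large white ceramic milling ball, 34 mm in diameter, hidden in the jar; it must stay there.
- mug1: First stoneware mug, ochre glaze, rim radius 44 mm, 68 mm tall, with one loop handle reaching about 35 mm beyond the wall at its own +y. Origin: centre of its underside. A bystander: leave it alone.
- mug2: Second stoneware mug, ochre glaze, rim radius 44 mm, 68 mm tall, with one loop handle reaching about 35 mm beyond the wall at its own +y. Origin: centre of its underside. A bystander: leave it alone.
- bottle: Tall amber bottle with black cap, radius 34 mm, 190 mm tall, origin under its foot. Leave it alone.
- glaze_jar: White jar with grey lid, radius 38 mm, 85 mm tall, origin under its foot. Leave it alone.
- brush: Brush lying on the table along its own x, about 200 mm long, 42 mm wide, 20 mm high. Leave it alone.
- small1: One of the three small white ceramic milling balls, 18 mm in diameter, 11 g, that start in the jar with the large one.
- small1_center (a point): Centre of that small ball.
- small2: One of the three small white ceramic milling balls, 18 mm in diameter, 11 g, that start in the jar with the large one.
- small2_center (a point): Centre of that small ball.
- small3: One of the three small white ceramic milling balls, 18 mm in diameter, 11 g, that start in the jar with the large one.
- small3_center (a point): Centre of that small ball.

How it is judged:
On the way, in this order (a step that is already met when the one before it is completed fails the run):
1. the bowl stands upright under the chute's lip and the middle slot faces the chute (horizontal distance between bowl and chute_drop below 0.045 m and height (world z) of bowl below 0.008 m and angle between bowl's own z axis and vertical below 0.1 rad and value of joint cap between 1.934 and 2.254 rad), for 0.3 s.
2. the jar is tipped over with the bowl and the cap so set (all of step 1 and value of joint jar above 1.4 rad), for 0.1 s.
At the end, for the whole second after the job is handed in: All three small balls lie at rest inside the bowl, which stands upright on the table (within 0.1 rad); the large ball is in the jar; the jar is upright within 0.12 rad and the cap still has its middle slot towards the chute within 0.22 rad (0.16 when it is set) (horizontal distance between each of small1_center, small2_center, small3_center and bowl below 0.055 m and z of each of small1_center, small2_center, small3_center in the frame of bowl below 0.058 m and linear speed of each of small1, small2, small3 below 0.05 m/s and height (world z) of bowl below 0.008 m and angle between bowl's own z axis and vertical below 0.1 rad and linear speed of bowl below 0.03 m/s and distance between large_center and jar_center below 0.07 m and value of joint jar below 0.12 rad and value of joint cap between 1.874 and 2.314 rad); the robot touches nothing.
It fails at once if a mug is knocked away or over (distance of any of mug1, mug2 from where it was at the start of the episode above 0.03 m or angle between any of mug1, mug2's own z axis and vertical above 0.5 rad).
It fails at once if the bottle or the glaze jar is knocked away or over (distance of any of bottle, glaze_jar from where it was at the start of the episode above 0.03 m or angle between any of bottle, glaze_jar's own z axis and vertical above 0.5 rad).
It fails at once if the brush is knocked away or over (distance of brush from where it was at the start of the episode above 0.03 m or angle between brush's own z axis and vertical above 0.5 rad).
It fails at once if the large ball leaves the jar (distance between large_center and jar_center above 0.1 m).
It also fails if it takes over 72 s, if anything falls off the work surface, if the arm or the gripper's body presses on something with over 40 N, if the wrist force passes 120 N, or if a joint passes its speed limit or range.

## Working session

There is one attempt and no reset: what is moved stays moved. The work goes in short steps, Python scripts to look and compute and a tool call to move; the robot and the scene stay as the last step left them, time stands still between calls to the robot, and variables do not carry over. Pictures are saved under pics/ and viewed, at most 10 in all, crops included, and the job is handed in when it is done.

```bash
ls; mkdir -p pics; python3 - <<'E'
from workcell import manip
import cv2, numpy as np
np.set_printoptions(precision=4,suppress=True)
for n in ("top","side"):
    cv2.imwrite(f"pics/{n}0.png",manip.camera(n)); c=manip.calibration(n); print(n,c)
print(manip.get_obs(), manip.grasp_offset)
E
```

```text
pics
workcell.py
top {'fx': 455.2279081776018, 'fy': 455.2279081776018, 'cx': 253.42041422198082, 'cy': 194.54852545087192, 'k1': -0.11720842667602807, 'world_from_camera': array([[ 0.0276,  0.9838, -0.1772,  0.2898],
       [-0.9994,  0.0305,  0.0132,  0.0547],
       [ 0.0184,  0.1767,  0.9841,  1.3573],
       [ 0.    ,  0.    ,  0.    ,  1.    ]])}
side {'fx': 443.64900593374404, 'fy': 443.64900593374404, 'cx': 259.80201071570406, 'cy': 196.8931392866162, 'k1': -0.14663337986914873, 'world_from_camera': array([[ 0.8496,  0.3513, -0.3934, -0.0972],
       [-0.5273,  0.5839, -0.6173, -0.9114],
       [ 0.0128,  0.7319,  0.6813,  1.2053],
       [ 0.    ,  0.    ,  0.    ,  1.    ]])}
{'clock': 0.1, 'joint_pos': array([-1.1676,  0.3328, -0.0647,  1.4608,  0.0216,  1.3499, -0.0885]), 'joint_velocities': array([ 0.0034, -0.0009, -0.0007, -0.0036, -0.0014, -0.0018,  0.0007]), 'tau': array([  0.0015, -62.6751,   0.0491, -39.2426,   0.0164,   0.007 ,
        -0.0001]), 'position': array([0.258 , 0.5689, 0.2035]), 'ee_rot': array([ 0.2113,  0.9774, -0.0006, -0.0001]), 'ft_force': array([0.1311, 0.1016, 1.0723]), 'torque': array([-0.0112,  0.0336, -0.0052]), 'grasp_force': 0.0, 'grip_width': 1.0019164247083439} 0.0187
```

View pics/top0.png

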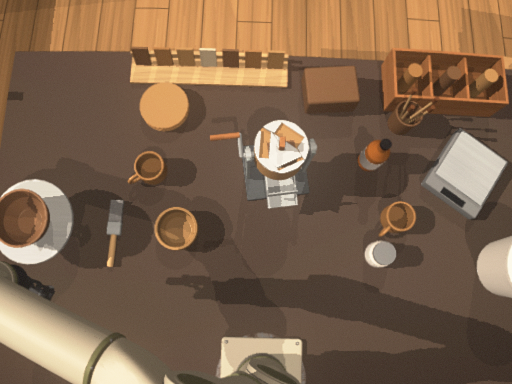

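View pics/side0.png

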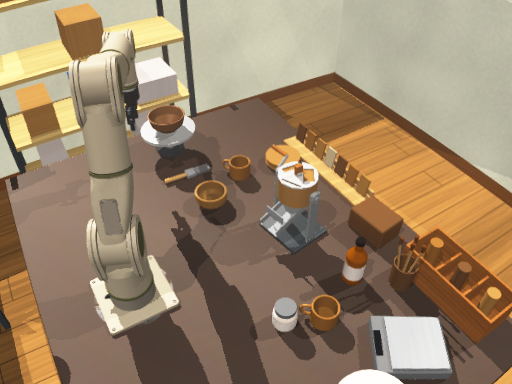

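Top view: the stand with cap is at about (282,150), its chute lip at (283,205) and the crank bar at (225,136). The bowl without a handle is at (176,229), with the brush at (115,232) and mugs at (149,167) and (398,217). Next I'll write the helpers and enlarge the cap and bowl.

```bash
cat > h.py <<'E'
import numpy as np, cv2
from workcell import manip
np.set_printoptions(precision=4,suppress=True)
C={n:manip.calibration(n) for n in("top","side")}
def ray(n,p):
    c=C[n]; d=np.array([(p[0]-c["cx"])/c["fx"],(p[1]-c["cy"])/c["fy"]]); u=d.copy()
    for _ in range(20): u=d/(1+c["k1"]*(u@u))
    T=c["world_from_camera"]; return T[:3,3],T[:3,:3]@np.array([u[0],-u[1],-1.])
def onz(n,p,z):
    o,d=ray(n,p); return o+d*(z-o[2])/d[2]
def tri(pt,ps):
    (o1,d1),(o2,d2)=ray("top",pt),ray("side",ps)
    s=np.linalg.lstsq(np.c_[d1,-d2],o2-o1,rcond=None)[0]
    a,b=o1+s[0]*d1,o2+s[1]*d2; return (a+b)/2,np.linalg.norm(a-b)
def proj(n,P):
    c=C[n];T=c["world_from_camera"]; q=T[:3,:3].T@(np.asarray(P)-T[:3,3]); u=np.array([q[0],-q[1]])/-q[2]
    u=u*(1+c["k1"]*(u@u)); return np.array([c["cx"]+c["fx"]*u[0],c["cy"]+c["fy"]*u[1]])
E
python3 - <<'E'
import cv2,numpy as np
t=cv2.imread("pics/top0.png");s=cv2.imread("pics/side0.png")
a=cv2.resize(t[110:220,200:325],None,fx=6,fy=5.4,interpolation=2)
a=cv2.resize(t[112:212,203:328],None,fx=6,fy=6,interpolation=2)
cv2.imwrite("pics/ct.png",a)
cv2.imwrite("pics/cs.png",cv2.resize(s[140:255,255:335],None,fx=5,fy=5,interpolation=2))
E
```

```text
(no output)
```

View pics/ct.png

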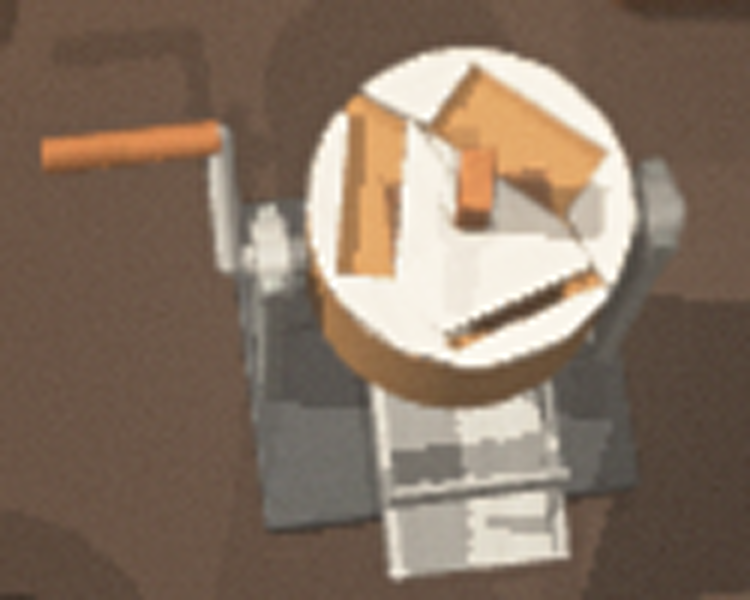

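View pics/cs.png

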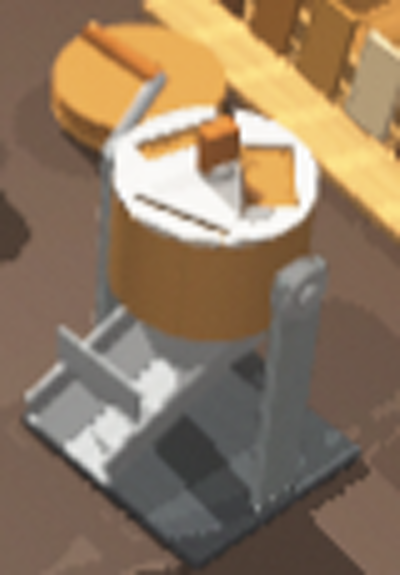

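The crops show the cap disc centred at crop (470,205). The fine slot is lower right at (525,310), the middle slot is left at (373,190) and the wide slot is upper right, so the cap is at about +0.5. The tab is at (475,185) and the crank bar runs from (42,155) to (218,135). Next I'll measure these in both views.

```bash
cat > m.py <<'E'
from h import *
I={n:cv2.imread(f"pics/{n}0.png") for n in("top","side")}
def blob(m,near):
    cs=cv2.findContours(m,cv2.RETR_EXTERNAL,cv2.CHAIN_APPROX_NONE)[0]
    return min([c for c in cs if cv2.contourArea(c)>60],key=lambda c:np.linalg.norm(c[:,0].mean(0)-near))
def hsv(n,lo,hi): return cv2.inRange(cv2.cvtColor(I[n],cv2.COLOR_BGR2HSV),lo,hi)
# cap: white disc hull
e={}
for n,c in(("top",(282,147)),("side",(297,175))):
    m=hsv(n,(0,0,150),(179,75,255)); b=np.zeros_like(m); cv2.circle(b,c,40 if n=="top" else 30,255,-1)
    m=cv2.morphologyEx(m&b,cv2.MORPH_OPEN,np.ones((3,3)))
    h=cv2.convexHull(blob(m,np.array(c))); e[n]=cv2.fitEllipse(h); print(n,"cap",e[n])
print("cap centre",tri(e["top"][0],e["side"][0]))
for n,c in(("top",(176,229)),("side",(210,195))):
    m=hsv(n,(5,90,60),(25,255,255)); m=cv2.morphologyEx(m,cv2.MORPH_CLOSE,np.ones((5,5)))
    b=blob(m,np.array(c)); print(n,"bowl",cv2.fitEllipse(b),cv2.boundingRect(b),cv2.contourArea(b))
f=lambda x,y:(203+x/6-.4,112+y/6-.4); g=lambda x,y:(255+x/5-.4,140+y/5-.4)
print("crank out",tri(f(42,153),g(90,28)),"in",tri(f(220,135),g(158,72)))
print("lip corners", tri(f(397,574),g(38,412)), onz("top",f(568,556),.077))
a,b=onz("top",f(268,527),.01),onz("top",f(635,487),.01); print("base front",a,b,np.linalg.norm(a-b))
a,b=onz("top",f(397,574),.077),onz("top",f(568,556),.077); print("lip",a,b,(a+b)/2,np.linalg.norm(a-b))
for k,p in(("fine",(525,312)),("mid",(373,187)),("wide",(522,140))): print(k,onz("top",f(*p),.262))
print("mid slot inner edge",onz("top",f(405,120),.262),onz("top",f(395,273),.262))
print("fine ends",onz("top",f(450,342),.262),onz("top",f(595,278),.262))
print("tab top",tri(f(478,167),g(218,132)))
E
python3 m.py
```

```text
top cap ((281.1138000488281, 146.0553436279297), (53.257484436035156, 54.13431167602539), 104.88150787353516)
side cap ((296.9203796386719, 174.35081481933594), (27.633710861206055, 43.77587127685547), 97.90811920166016)
cap centre (array([ 0.6123, -0.0258,  0.2605]), np.float64(0.0009641152932922156))
top bowl ((274.8919677734375, 176.48097229003906), (427.8946838378906, 569.5924682617188), 102.01009368896484) (0, 0, 512, 384) 174022.5
side bowl ((210.442626953125, 193.9159393310547), (30.001262664794922, 33.93396759033203), 97.31901550292969) (194, 179, 34, 31) 783.5
crank out (array([0.6315, 0.1537, 0.259 ]), np.float64(0.001520730413921341)) in (array([0.6396, 0.0794, 0.265 ]), np.float64(0.0011901624107291961))
lip corners (array([ 0.4868, -0.0081,  0.0834]), np.float64(0.006105512299842878)) [ 0.4961 -0.0885  0.077 ]
base front [0.517  0.0546 0.01  ] [ 0.543  -0.1295  0.01  ] 0.18591380828527163
lip [ 0.485  -0.0072  0.077 ] [ 0.4961 -0.0885  0.077 ] [ 0.4905 -0.0478  0.077 ] 0.08201382698693317
fine [ 0.5679 -0.0489  0.262 ]
mid [0.6195 0.0152 0.262 ]
wide [ 0.6421 -0.0468  0.262 ]
mid slot inner edge [0.6492 0.0025 0.262 ] [0.5827 0.0053 0.262 ]
fine ends [ 0.5541 -0.018   0.262 ] [ 0.5834 -0.0779  0.262 ]
tab top (array([ 0.6174, -0.025 ,  0.2943]), np.float64(0.004798313145998774))
```

```bash
cat >> h.py <<'E'
def go(p,yaw):  # shift/turn in present tool axes to TCP p, tool y at world angle yaw, pointing down
    from scipy.spatial.transform import Rotation as R
    o=manip.get_obs(); A=R.from_quat(o["ee_rot"]); c,s=np.cos(yaw),np.sin(yaw)
    best=min((R.from_matrix(np.c_[np.cross(k*np.array([c,s,0]),[0,0,-1.]),k*np.array([c,s,0]),[0,0,-1.]]) for k in(1,-1)),key=lambda B:(A.inv()*B).magnitude())
    print("now",o["position"],"yaw",np.arctan2(*A.as_matrix()[[1,0],1]),"rot",(A.inv()*best).as_rotvec(),"d",A.inv().apply(np.asarray(p)-o["position"]))
E
cat > b.py <<'E'
from h import *
E={}
for n,c,r in(("top",(176,229),28),("side",(210,195),24)):
    im=cv2.imread(f"pics/{n}0.png"); m=cv2.inRange(cv2.cvtColor(im,cv2.COLOR_BGR2HSV),(5,130,70),(25,255,255))
    b=np.zeros_like(m); cv2.circle(b,c,r,255,-1); m=cv2.morphologyEx(m&b,cv2.MORPH_CLOSE,np.ones((5,5)))
    k=max(cv2.findContours(m,0,1)[0],key=cv2.contourArea)[:,0]; E[n]=k; print(n,cv2.boundingRect(k),cv2.fitEllipse(k))
# top: rim circle = outer contour on z=.058
from scipy.optimize import least_squares
def circ(n,z,k):
    P=np.array([onz(n,p,z)[:2] for p in k]); s=least_squares(lambda q:np.hypot(*(P-q[:2]).T)-q[2],[*P.mean(0),.06],loss="soft_l1",f_scale=.002); return s.x,np.sqrt(np.mean(s.fun**2))
for z in(.05,.058,.066): print(z,"top",circ("top",z,E["top"]))
k=E["side"]; up=k[k[:,1]<np.median(k[:,1])]
for z in(.05,.058,.066): print(z,"side",circ("side",z,up))
E
python3 b.py; python3 -c "
from h import *
for n,p,z in(('mug1',(151,166),.068),('brush a',(118,202),.01),('brush b',(111,264),.01),('glaze',(381,252),.085),('bottle',(385,145),.19)): print(n,onz('top',p,z))"
```

```text
top (155, 207, 43, 43) ((175.87075805664062, 228.1265106201172), (42.27033996582031, 42.56053161621094), 70.0220718383789)
side (195, 180, 32, 29) ((210.5845947265625, 193.9632110595703), (28.57542610168457, 31.87040901184082), 88.57569122314453)
0.05 top (array([0.4205, 0.258 , 0.0614]), np.float64(0.0009821806684191829))
0.058 top (array([0.4197, 0.2568, 0.061 ]), np.float64(0.0009761662587188384))
0.066 top (array([0.4189, 0.2555, 0.0606]), np.float64(0.0009701519141792853))
0.05 side (array([0.4249, 0.2658, 0.061 ]), np.float64(0.001609696900660663))
0.058 side (array([0.4213, 0.2577, 0.0605]), np.float64(0.0015984548624060158))
0.066 side (array([0.4177, 0.2495, 0.0601]), np.float64(0.001587214448905278))
mug1 [0.5973 0.3384 0.068 ]
brush a [0.497 0.444 0.01 ]
brush b [0.3112 0.4512 0.01  ]
glaze [ 0.3654 -0.327   0.085 ]
bottle [ 0.6471 -0.3129  0.19  ]
```

Both views agree on the bowl when its rim is at z=0.058: centre (0.420,0.257), radius 61 mm. The stand origin is about (0.612,-0.026) with yaw 0.14. I'll grasp the bowl's rim on its -y side.

```bash
python3 -c "
from h import *
y=1.2; go([.4205-.058*np.cos(y),.257-.058*np.sin(y),.12],y)"
```

```text
now [0.258  0.5689 0.2035] yaw 1.1450259092842656 rot [-0.0013  0.     -0.055 ] d [-0.28   -0.2747  0.0839]
```

move_tool:
  increments: "0,0,-0.01,-0.035,-0.034,0.01,1\n0,0,-0.02,-0.07,-0.069,0.02,1\n0,0,-0.03,-0.105,-0.103,0.03,1\n0,0,-0.04,-0.14,-0.137,0.04,1\n0,0,-0.05,-0.175,-0.172,0.05,1\n0,0,-0.055,-0.21,-0.206,0.06,1\n0,0,-0.055,-0.245,-0.24,0.07,1\n0,0,-0.055,-0.27,-0.265,0.08,1\n0,0,-0.055,-0.28,-0.275,0.084,1\n0,0,-0.055,-0.28,-0.275,0.084,1\n0,0,-0.055,-0.28,-0.275,0.084,1"
  grip_force: 40

```text
clock: 1.48
position: [0.3992, 0.2047, 0.1205]
ee_rot: [0.183, 0.983, 0.0, 0.0]
ft_force: [-0.3, 0.2, 0.7]
grip_width: 1.001
grasp_force: 0.0
```

```bash
python3 -c "
from h import *
y=1.2; go([.4205-.058*np.cos(y),.257-.058*np.sin(y),.028],y)"
```

```text
now [0.3992 0.2047 0.1205] yaw 1.2019225619468306 rot [ 0.0006 -0.      0.0019] d [-0.0009 -0.0015  0.0925]
```

move_tool:
  increments: "0,0,0,-0.001,-0.0015,0.03,1\n0,0,0,-0.001,-0.0015,0.06,1\n0,0,0,-0.001,-0.0015,0.08,1\n0,0,0,-0.001,-0.0015,0.0925,1\n0,0,0,-0.001,-0.0015,0.0925,1\n0,0,0,-0.001,-0.0015,0.0925,0\n0,0,0,-0.001,-0.0015,0.0925,0\n0,0,0,-0.001,-0.0015,0.0925,0\n0,0,0,-0.001,-0.0015,0.0925,0\n0,0,0,-0.001,-0.0015,0.0925,0\n0,0,0,-0.001,-0.0015,0.0925,0\n0,0,0,-0.001,-0.0015,0.0925,0\n0,0,0,-0.001,-0.0015,0.0925,0"
  grip_force: 60

```text
clock: 3.1
position: [0.4003, 0.2015, 0.028]
ee_rot: [0.184, 0.983, 0.0, 0.0]
ft_force: [-0.1, -1.1, 5.0]
grip_width: 0.054
grasp_force: 59.4
```

```bash
python3 - <<'E'
from h import *
o=manip.get_obs(); y=.97
go([.459+(-.058*np.cos(y)),-.049-.058*np.sin(y),.04],y)
E
```

```text
now [0.4003 0.2015 0.028 ] yaw 1.1999966629044994 rot [0.0007 0.0003 0.23  ] d [-0.1323 -0.2687 -0.0121]
```

move_tool:
  increments: "0,0,0,0,0,-0.005,0\n0,0,0,0,0,-0.01,0\n0,0,0,0,0,-0.01,0\n0,0,0.02,-0.008,-0.02,-0.01,0\n0,0,0.05,-0.018,-0.045,-0.01,0\n0,0,0.08,-0.029,-0.07,-0.01,0\n0,0,0.11,-0.04,-0.095,-0.01,0\n0,0,0.14,-0.052,-0.12,-0.01,0\n0,0,0.17,-0.062,-0.145,-0.01,0\n0,0,0.2,-0.071,-0.165,-0.01,0\n0,0,0.23,-0.076,-0.177,-0.01,0\n0,0,0.23,-0.078,-0.18,-0.01,0\n0,0,0.23,-0.078,-0.18,-0.01,0\n0,0,0.23,-0.078,-0.18,-0.01,0"

```text
clock: 4.85
position: [0.4074, 0.0058, 0.0377]
ee_rot: [0.295, 0.955, -0.0, -0.0]
ft_force: [-0.8, -2.2, -1.3]
grip_width: 0.052
grasp_force: 59.6
```

```bash
python3 - <<'E'
from h import *
o=manip.get_obs(); y=.97
go([.459+(-.058*np.cos(y)),-.049-.058*np.sin(y),.033],y)
t=manip.camera("top");s=manip.camera("side")
a=cv2.resize(t[140:270,180:320],(420,390),interpolation=2);b=cv2.resize(s[130:260,190:316],(378,390),interpolation=2)
cv2.imwrite("pics/p1.png",np.hstack([a,b]))
E
```

```text
now [0.4074 0.0058 0.0377] yaw 0.9712518509859476 rot [-0.0002 -0.0001  0.0013] d [-0.0735 -0.0742  0.0047]
```

View pics/p1.png

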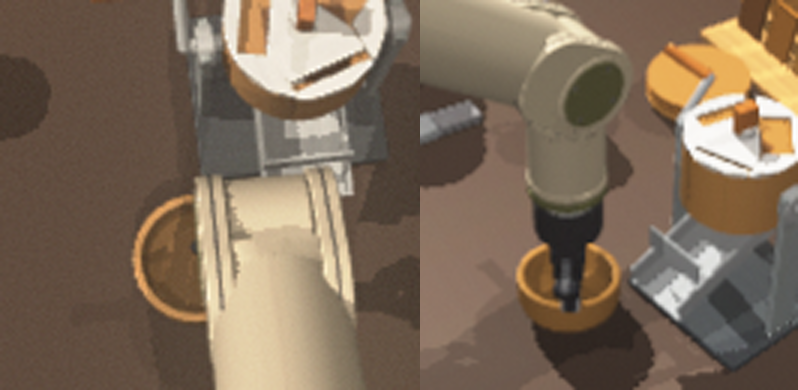

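The bowl hangs level in the fingers at crop (180,258) in the top view, left of the chute and clear of it. I'll carry it in under the lip.

move_tool:
  increments: "0,0,0,-0.01,-0.01,0.003,0\n0,0,0,-0.025,-0.025,0.004,0\n0,0,0,-0.04,-0.04,0.004,0\n0,0,0,-0.055,-0.055,0.004,0\n0,0,0,-0.068,-0.069,0.004,0\n0,0,0,-0.0735,-0.074,0.004,0\n0,0,0,-0.0735,-0.074,0.004,0\n0,0,0,-0.0735,-0.074,0.008,0\n0,0,0,-0.0735,-0.074,0.01,0\n0,0,0,-0.0735,-0.074,0.01,0\n0,0,0,-0.0735,-0.074,0.01,0"

```text
clock: 6.32
position: [0.4261, -0.0971, 0.0283]
ee_rot: [0.296, 0.955, 0.0, -0.0]
ft_force: [-7.5, -2.9, 17.4]
grip_width: 0.058
grasp_force: 64.5
```

```bash
python3 - <<'E'
from h import *
s=manip.camera("side");t=manip.camera("top")
b=cv2.resize(s[130:260,210:336],(378,390),interpolation=2);a=cv2.resize(t[140:270,200:340],(420,390),interpolation=2)
cv2.imwrite("pics/p2.png",np.hstack([a,b]))
E
```

```text
(no output)
```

View pics/p2.png

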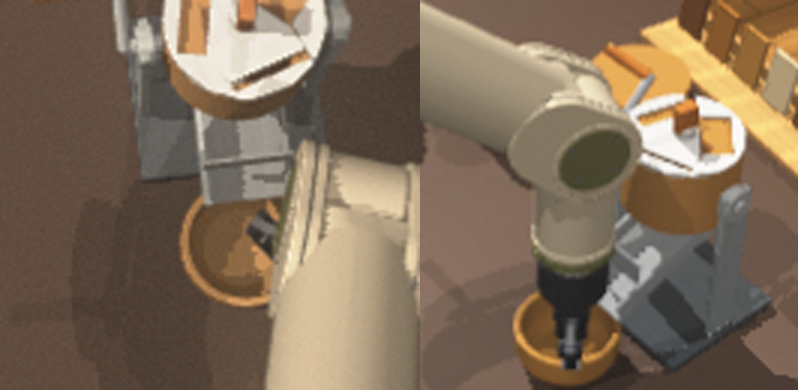

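The bowl sits under the lip, with its left and front rim at crop (185,245) and (240,300) in the top view. I'll release it, rise and turn for the tab.

move_tool:
  increments: "0,0,0,0,0,-0.001,0.4\n0,0,0,0,0,-0.001,0.4\n0,0,0,0,0,-0.001,0.4\n0,0,0,0,0,-0.001,0.4\n0,0,0,0,0,-0.02,0.4\n0,0,0,0,0,-0.06,0.4\n0,0,0,0,0,-0.12,0.4\n0,0,0.15,0,0,-0.18,0.4\n0,0,0.33,0,0,-0.24,0.5\n0,0,0.51,0,0,-0.3,0.5\n0,0,0.69,0,0,-0.33,0.5\n0,0,0.87,0,0,-0.33,0.5\n0,0,1.05,0,0,-0.33,0.5\n0,0,1.23,0,0,-0.33,0.5\n0,0,1.41,0,0,-0.33,0.5\n0,0,1.5,0,0,-0.33,0.5\n0,0,1.5,0,0,-0.33,0.5"
  grip_force: 40

```text
clock: 8.55
position: [0.4262, -0.0973, 0.3575]
ee_rot: [0.868, 0.497, -0.0, -0.0]
ft_force: [1.3, 0.2, 0.3]
grip_width: 0.504
grasp_force: 0.0
```

```bash
python3 - <<'E'
from h import *
go([.613,-.0258,.275],-1.627)
t=manip.camera("top");s=manip.camera("side"); cv2.imwrite("pics/top3.png",t);cv2.imwrite("pics/side3.png",s)
b=cv2.resize(s[130:260,210:336],(378,390),interpolation=2);a=cv2.resize(t[110:240,200:340],(420,390),interpolation=2)
cv2.imwrite("pics/p3.png",np.hstack([a,b]))
E
```

```text
now [ 0.4262 -0.0973  0.3575] yaw -0.52954836550853 rot [-0.0002  0.0001  1.0975] d [0.1561 0.1251 0.0825]
```

View pics/p3.png

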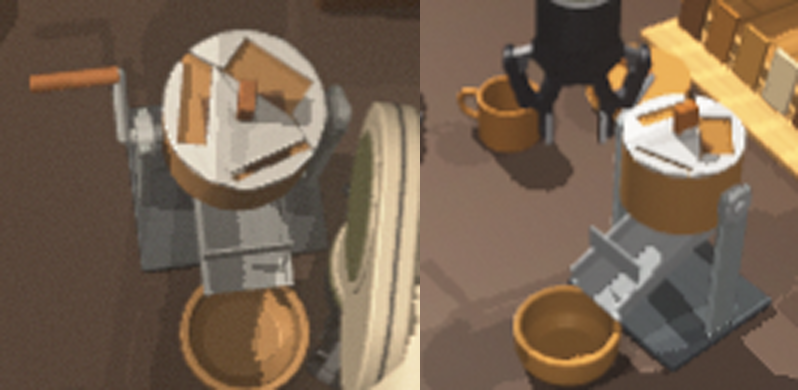

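The bowl stands upright under the lip, centred at about crop (245,335) in the top view, and the fingers are clear. Next I'll move over the tab and check the bowl position by numbers.

move_tool:
  increments: "0,0,0.18,0.02,0.016,0,0.5\n0,0,0.36,0.05,0.04,0,0.5\n0,0,0.54,0.08,0.065,0,0.5\n0,0,0.72,0.11,0.09,0,0.5\n0,0,0.9,0.135,0.11,0,0.5\n0,0,1.05,0.15,0.12,0,0.5\n0,0,1.0975,0.156,0.125,0,0.5\n0,0,1.0975,0.156,0.125,0,0.5\n0,0,1.0975,0.156,0.125,0.02,0.5\n0,0,1.0975,0.156,0.125,0.02,0.5"
  grip_force: 40

```text
clock: 9.9
position: [0.612, -0.0259, 0.3367]
ee_rot: [1.0, -0.027, -0.001, -0.0]
ft_force: [-0.5, 0.2, 0.7]
grip_width: 0.497
grasp_force: 0.0
```

```bash
python3 - <<'E'
from h import *
go([.613,-.0258,.275],-1.627); print(manip.get_obs()["joint_pos"])
im=cv2.imread("pics/top3.png"); print("bowl approx",onz("top",(281.7,221.7),.058), onz("top",(260.7,222),.058),onz("top",(302.5,222),.058))
E
```

```text
now [ 0.612  -0.0259  0.3367] yaw -1.6257412779993803 rot [0.     0.0022 0.0013] d [ 0.0011 -0.0002  0.0617]
[-0.3227  0.2803  0.3824  1.2786 -0.1035  1.604  -1.5829]
bowl approx [ 0.447  -0.0463  0.058 ] [0.4444 0.0141 0.058 ] [ 0.4479 -0.1063  0.058 ]
```

move_tool:
  increments: "0,0,0,0.001,0,0.02,0.5\n0,0,0,0.001,0,0.04,0.5\n0,0,0,0.001,0,0.055,0.5\n0,0,0,0.001,0,0.0615,0.5\n0,0,0,0.001,0,0.0615,0.5\n0,0,0,0.001,0,0.0615,0\n0,0,0,0.001,0,0.0615,0\n0,0,0,0.001,0,0.0615,0\n0,0,0,0.001,0,0.0615,0\n0,0,0,0.001,0,0.0615,0\n0,0,0,0.001,0,0.0615,0"
  grip_force: 60

```text
clock: 11.28
position: [0.6139, -0.0259, 0.2762]
ee_rot: [1.0, -0.028, 0.0, -0.0]
ft_force: [-0.3, 0.2, -0.1]
grip_width: 0.003
grasp_force: 0.0
```

```bash
python3 - <<'E'
from h import *
from scipy.optimize import least_squares
im=cv2.imread("pics/top3.png"); m=cv2.inRange(cv2.cvtColor(im,cv2.COLOR_BGR2HSV),(5,120,60),(25,255,255)); m[:205]=0; m[:,:250]=0; m[:,306:]=0
m=cv2.morphologyEx(m,cv2.MORPH_CLOSE,np.ones((3,3)))
k=max(cv2.findContours(m,0,1)[0],key=cv2.contourArea)[:,0]; print(cv2.boundingRect(k)); k=k[(k[:,1]>209)]
P=np.array([onz("top",p,.058)[:2] for p in k]); s=least_squares(lambda q:np.hypot(*(P-q).T)-.061,P.mean(0),loss="soft_l1",f_scale=.002); print(s.x,np.std(s.fun))
E
```

```text
(260, 206, 43, 37)
[ 0.4502 -0.0443] 0.001003794046493366
```

The fingers shut on nothing, so I need to look at the tab.

```bash
python3 - <<'E'
from h import *
t=manip.camera("top");s=manip.camera("side"); cv2.imwrite("pics/top4.png",t);cv2.imwrite("pics/side4.png",s)
b=cv2.resize(s[130:200,250:330],(456,399),interpolation=2);a=cv2.resize(t[110:200,240:320],(340,399),interpolation=2)
cv2.imwrite("pics/p4.png",np.hstack([a,b]))
for n in("top","side"): print(n,"tcp",proj(n,[.6139,-.0259,.2762]),"axis base",proj(n,[.6123,-.0258,.262]),"tab top",proj(n,[.6123,-.0258,.299]))
E
```

```text
top tcp [281.5936 143.8291] axis base [281.0958 146.0654] tab top [282.2855 141.7728]
side tcp [297.8082 170.5267] axis base [297.0978 173.9731] tab top [297.8798 165.2733]
```

View pics/p4.png

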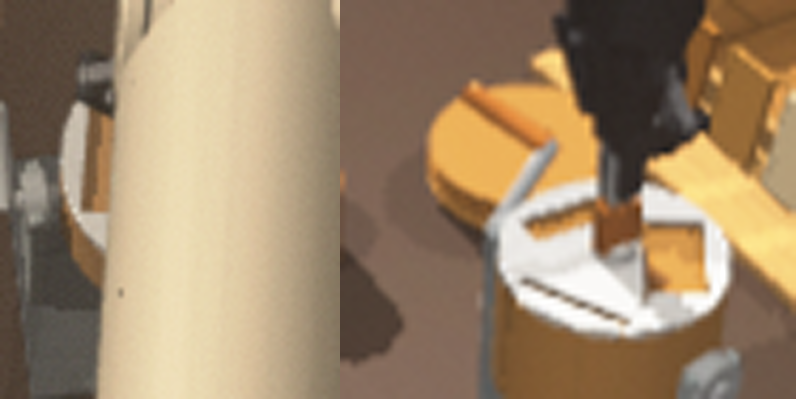

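```bash
python3 -c "
from h import *
print(proj('side',[.4262,-.0973,.3575]),proj('side',[.4262,-.0973,.3625]),proj('side',[.4262,-.0973,.38]))
for p in([.6139,-.0259,.30],[.6139,-.0059,.276],[.634,-.0259,.276],[.6139,-.0259,.276]): print(p,proj('side',p))
o=manip.get_obs(); print(o['ft_force'],o['grip_width'],o['grasp_force'],o['position'])
"
```

```text
[261.337  183.5323] [261.3633 182.2316] [261.4562 177.6254]
[0.6139, -0.0259, 0.3] [298.3183 164.893 ]
[0.6139, -0.0059, 0.276] [294.3131 167.2785]
[0.634, -0.0259, 0.276] [302.7373 168.5945]
[0.6139, -0.0259, 0.276] [297.8039 170.5735]
[-0.7816  0.1472  0.5121] 0.003098950294340584 0.0 [ 0.6139 -0.0259  0.2762]
```

In the side view the tab at crop (618,228) is free, and the shut fingertips end just above its top at (620,198). The tips stand about 24 mm higher than the reported TCP, and the earlier side picture shows the same offset. I'll open, go 24 mm deeper while watching the force, and close again.

move_tool:
  increments: "0,0,0,0,0,0,0.5\n0,0,0,0,0,0,0.5\n0,0,0,0,0,0,0.5\n0,0,0,0,0,0.006,0.5\n0,0,0,0,0,0.012,0.5\n0,0,0,0,0,0.018,0.5\n0,0,0,0,0,0.023,0.5\n0,0,0,0,0,0.023,0.5"

```text
clock: 12.38
position: [0.6137, -0.0259, 0.2527]
ee_rot: [1.0, -0.028, -0.0, 0.0]
ft_force: [-0.3, -0.5, 0.1]
grip_width: 0.499
grasp_force: 0.0
```

move_tool:
  increments: "0,0,0,0,0,0,0\n0,0,0,0,0,0,0\n0,0,0,0,0,0,0\n0,0,0,0,0,0,0\n0,0,0,0,0,0,0\n0,0,0,0,0,0,0"
  grip_force: 60

```text
clock: 13.12
position: [0.6141, -0.0265, 0.2537]
ee_rot: [1.0, -0.029, 0.0, 0.0]
ft_force: [-1.4, -3.4, 5.5]
grip_width: 0.146
grasp_force: 60.0
```

move_tool:
  increments: "0,0,-0.1,0,0,0,0\n0,0,-0.25,0,0,0,0\n0,0,-0.4,0,0,0,0\n0,0,-0.55,0,0,0,0\n0,0,-0.7,0,0,0,0\n0,0,-0.85,0,0,0,0\n0,0,-1,0,0,0,0\n0,0,-1.15,0,0,0,0\n0,0,-1.3,0,0,0,0\n0,0,-1.45,0,0,0,0\n0,0,-1.6,0,0,0,0\n0,0,-1.72,0,0,0,0\n0,0,-1.775,0,0,0,0\n0,0,-1.775,0,0,0,0\n0,0,-1.775,0,0,0,0"

```text
clock: 15.0
position: [0.6144, -0.0269, 0.2536]
ee_rot: [0.654, 0.757, 0.0, 0.001]
ft_force: [0.3, -5.1, 4.4]
grip_width: 0.15
grasp_force: 60.1
```

move_tool:
  increments: "0,0,0,0,0,0,0.5\n0,0,0,0,0,0,0.5\n0,0,0,0,0,0,0.5\n0,0,0,0,0,-0.02,0.5\n0,0,0,0,0,-0.05,0.5\n0,0,0,0,0,-0.1,0.5\n0,0,0,0,0,-0.14,0.5\n0,0,0,0,0,-0.14,0.5"

```text
clock: 16.0
position: [0.6148, -0.0257, 0.3966]
ee_rot: [0.653, 0.757, 0.002, 0.002]
ft_force: [0.0, 0.4, -0.6]
grip_width: 0.498
grasp_force: 0.0
```

```bash
python3 - <<'E'
from h import *
go([.634,.1207,.30],.14)
E
```

```text
now [ 0.6148 -0.0257  0.3966] yaw 0.1476160776753257 rot [0.0055 0.0003 0.0076] d [0.142  0.04   0.0967]
```

move_tool:
  increments: "0,0,0,0.03,0.01,0,0.5\n0,0,0,0.07,0.02,0.01,0.5\n0,0,0,0.11,0.03,0.03,0.5\n0,0,0,0.135,0.038,0.05,0.5\n0,0,0.0076,0.142,0.04,0.06,0.5\n0,0,0.0076,0.142,0.04,0.06,0.5\n0,0,0.0076,0.142,0.04,0.06,0.5"

```text
clock: 16.88
position: [0.633, 0.1187, 0.3342]
ee_rot: [0.657, 0.754, 0.0, 0.001]
ft_force: [0.6, 0.4, 0.4]
grip_width: 0.5
grasp_force: 0.0
```

```bash
python3 - <<'E'
from h import *
t=manip.camera("top");s=manip.camera("side"); cv2.imwrite("pics/top5.png",t);cv2.imwrite("pics/side5.png",s)
b=cv2.resize(s[130:230,240:335],(399,420),interpolation=2);a=cv2.resize(t[110:215,200:300],(400,420),interpolation=2)
cv2.imwrite("pics/p5.png",np.hstack([a,b]))
go([.634,.1207,.214],.14)
E
```

```text
now [0.633  0.119  0.3343] yaw 0.13803129825082222 rot [ 0.0017  0.0001 -0.002 ] d [0.0015 0.001  0.1203]
```

View pics/p5.png

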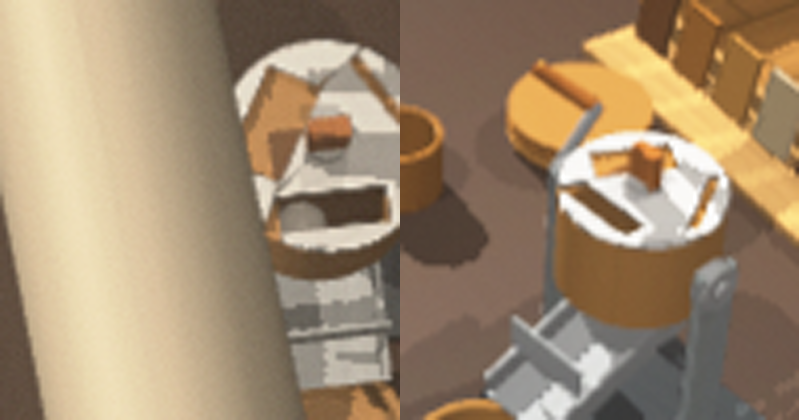

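The middle slot now faces the chute: its edges run from (275,196) to (385,184) and from (283,233) to (388,220) in the top crop. I'll check its angle and lower onto the crank bar.

```bash
python3 - <<'E'
from h import *
f=lambda x,y:(200+x/4-.4,110+y/4-.4)
for a,b in(((278,196),(386,184)),((284,234),(388,220))):
    A,B=onz("top",f(*a),.262),onz("top",f(*b),.262); d=A-B; print(A,B,"stand-frame angle of slot edge vs stand y:",np.arctan2(d[1],d[0])-np.pi/2-.14)
E
```

```text
[0.5789 0.0035 0.262 ] [ 0.5889 -0.0636  0.262 ] stand-frame angle of slot edge vs stand y: 0.0075857601943850606
[ 0.5548 -0.0007  0.262 ] [ 0.5659 -0.0651  0.262 ] stand-frame angle of slot edge vs stand y: 0.030028714828420067
```

move_tool:
  increments: "0,0,0,0.0015,0.001,0.03,0.5\n0,0,0,0.0015,0.001,0.06,0.5\n0,0,0,0.0015,0.001,0.08,0.5\n0,0,0,0.0015,0.001,0.1,0.5\n0,0,0,0.0015,0.001,0.11,0.5\n0,0,0,0.0015,0.001,0.12,0.5\n0,0,0,0.0015,0.001,0.12,0.5"

```text
clock: 17.85
position: [0.6333, 0.1219, 0.213]
ee_rot: [0.656, 0.755, -0.0, -0.0]
ft_force: [-0.2, 0.9, 0.3]
grip_width: 0.5
grasp_force: 0.0
```

move_tool:
  increments: "0,0,0,0,0,0,0\n0,0,0,0,0,0,0\n0,0,0,0,0,0,0\n0,0,0,0,0,0,0\n0,0,0,0,0,0,0\n0,0,0,0,0,0,0"
  grip_force: 25

```text
clock: 18.6
position: [0.6343, 0.1222, 0.2142]
ee_rot: [0.656, 0.755, 0.001, 0.001]
ft_force: [5.1, 0.8, 5.8]
grip_width: 0.16
grasp_force: 25.3
```

The cap is within about 0.03 rad of its setting, and the bar is pinched (width 0.16, 25 N). I'll tip the jar along the 60 mm arc.

move_tool:
  increments: "0,0,0,0,-0.0093,-0.0076,0\n0,0,0,0,-0.0198,-0.0132,0\n0,0,0,0,-0.0314,-0.0166,0\n0,0,0,0,-0.0433,-0.0176,0\n0,0,0,0,-0.0552,-0.0162,0\n0,0,0,0,-0.0666,-0.0125,0\n0,0,0,0,-0.077,-0.0066,0\n0,0,0,0,-0.0861,0.0013,0\n0,0,0,0,-0.09,0.006,0\n0,0,0,0,-0.0933,0.0107,0\n0,0,0,0,-0.096,0.016,0\n0,0,0,0,-0.0986,0.0215,0\n0,0,0,0,-0.0986,0.0215,0\n0,0,0,0,-0.0986,0.0215,0\n0,0,0,0,-0.0986,0.0215,0\n0,0,0,0,-0.0986,0.0215,0\n0,0,0,0,-0.0986,0.0215,0\n0,0,0,0,-0.0986,0.0215,0\n0,0,0,0,-0.0986,0.0215,0\n0,0,0,0,-0.0986,0.0215,0"

```text
clock: 21.1
position: [0.5358, 0.1081, 0.1912]
ee_rot: [0.656, 0.755, -0.0, -0.0]
ft_force: [5.7, -0.4, 2.0]
grip_width: 0.167
grasp_force: 24.9
```

```bash
python3 - <<'E'
from h import *
t=manip.camera("top");s=manip.camera("side"); cv2.imwrite("pics/top6.png",t);cv2.imwrite("pics/side6.png",s)
b=cv2.resize(s[130:230,230:335],(420,400),interpolation=2);a=cv2.resize(t[140:240,245:320],(300,400),interpolation=2)
cv2.imwrite("pics/p6.png",np.hstack([a,b]))
E
```

```text
(no output)
```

View pics/p6.png

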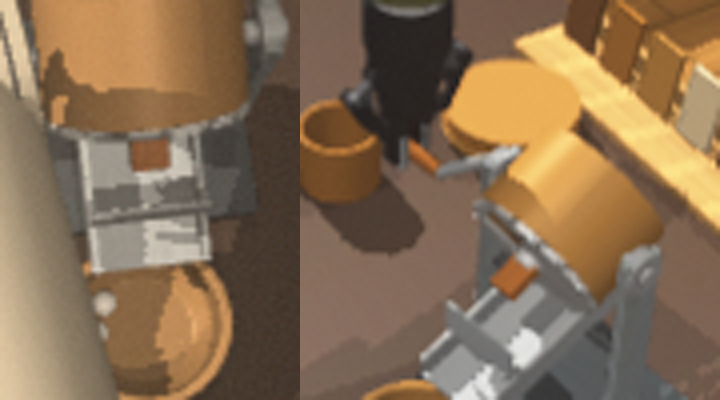

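The jar is tipped right over. One ball shows in the bowl at top crop (103,303) and another is half hidden at (100,328). I'll rock back to about 1 and over again, then return the jar upright, release it and count the balls by mask.

move_tool:
  increments: "0,0,0,0,0.0087,-0.0157,0\n0,0,0,0,0.0216,-0.0281,0\n0,0,0,0,0.032,-0.034,0\n0,0,0,0,0.0434,-0.0377,0\n0,0,0,0,0.0434,-0.0377,0\n0,0,0,0,0.032,-0.034,0\n0,0,0,0,0.0216,-0.0281,0\n0,0,0,0,0.0125,-0.0202,0\n0,0,0,0,0.0053,-0.0108,0\n0,0,0,0,0,0,0\n0,0,0,0,-0.0008,0.002,0\n0,0,0,0,-0.0008,0.002,0\n0,0,0,0,-0.0008,0.002,0\n0,0,0,0,-0.0008,0.002,0\n0,0,0,0,-0.0008,0.002,0\n0,0,0,0,-0.0008,0.002,0\n0,0,0,0,-0.0008,0.002,0\n0,0,0,0,-0.0008,0.002,0\n0,0,0,0,-0.0008,0.002,0\n0,0,0,0,-0.0008,0.002,0"

```text
clock: 23.7
position: [0.5358, 0.1085, 0.1908]
ee_rot: [0.656, 0.755, 0.001, 0.001]
ft_force: [4.6, 0.3, 13.5]
grip_width: 0.162
grasp_force: 27.7
```

```bash
cat > cnt.py <<'E'
from h import *
import sys
for n,c,r in(("top",proj("top",[.45,-.045,.02]),.0),("side",proj("side",[.45,-.045,.02]),0)):
    im=manip.camera(n); cv2.imwrite(f"pics/{n}{sys.argv[1]}.png",im); h=cv2.cvtColor(im,cv2.COLOR_BGR2HSV)
    m=cv2.inRange(h,(0,0,120),(179,95,255)); N,_,st,ce=cv2.connectedComponentsWithStats(m)
    for i in range(1,N):
        if np.hypot(*(ce[i]-c))<30 and st[i,4]>=4: print(n,ce[i],st[i],onz(n,ce[i],.018))
E
python3 cnt.py 7
```

```text
top [270.4688 215.4375] [267 213   7   6  32] [ 0.4696 -0.0157  0.018 ]
top [270.1818 222.0909] [269 220   3   5  11] [ 0.4497 -0.0152  0.018 ]
top [285.     223.8286] [282 221   7   7  35] [ 0.4458 -0.0593  0.018 ]
side [271.8675 225.2521] [261 216  23  21 234] [0.5457 0.0113 0.018 ]
side [255.6122 238.7143] [250 236  12   7  49] [ 0.4601 -0.0142  0.018 ]
side [258.8947 248.    ] [257 246   5   5  19] [ 0.4472 -0.0572  0.018 ]
side [284.2105 251.0526] [282 247   7   7  19] [ 0.5153 -0.1149  0.018 ]
```

Three balls lie in the bowl, seen in both views. I'll bring the jar back upright, slightly overdriven against its stop, then release and retreat.

move_tool:
  increments: "0,0,0,0,0.006,-0.0128,0\n0,0,0,0,0.0133,-0.0222,0\n0,0,0,0,0.0224,-0.03,0\n0,0,0,0,0.0328,-0.036,0\n0,0,0,0,0.0442,-0.0397,0\n0,0,0,0,0.0561,-0.041,0\n0,0,0,0,0.068,-0.04,0\n0,0,0,0,0.0796,-0.0367,0\n0,0,0,0,0.0901,-0.031,0\n0,0,0,0,0.095,-0.027,0\n0,0,0,0,0.0994,-0.0235,0\n0,0,0,0,0.1012,-0.0213,0\n0,0,0,0,0.1012,-0.0213,0\n0,0,0,0,0.1012,-0.0213,0\n0,0,0,0,0.1012,-0.0213,0"

```text
clock: 25.68
position: [0.6343, 0.1234, 0.2107]
ee_rot: [0.656, 0.755, -0.0, -0.001]
ft_force: [-4.3, 3.2, 1.5]
grip_width: 0.163
grasp_force: 29.7
```

move_tool:
  increments: "0,0,0,0,0,0,0.5\n0,0,0,0,0,0,0.5\n0,0,0,0,0,0,0.5\n0,0,0,0,0,0,0.5\n0,0,0,0,0,-0.03,0.5\n0,0,0,0,0,-0.07,0.5\n0,0,0,0,0,-0.12,0.5\n0,0,0,0.05,-0.01,-0.15,0.5\n0,0,0,0.1,-0.03,-0.16,0.5\n0,0,0,0.15,-0.05,-0.16,0.5\n0,0,0,0.2,-0.07,-0.16,0.5\n0,0,0,0.25,-0.1,-0.16,0.5\n0,0,0,0.29,-0.13,-0.16,0.5\n0,0,0,0.29,-0.13,-0.16,0.5"

```text
clock: 27.42
position: [0.4624, 0.3952, 0.3712]
ee_rot: [0.653, 0.757, 0.0, -0.001]
ft_force: [0.6, 0.4, 0.2]
grip_width: 0.498
grasp_force: 0.0
```

```bash
python3 cnt.py 8; python3 - <<'E'
from h import *
for k in("0","8"):
  e={}
  for n,c in(("top",(282,147)),("side",(297,175))):
    m=cv2.inRange(cv2.cvtColor(cv2.imread(f"pics/{n}{k}.png"),cv2.COLOR_BGR2HSV),(0,0,140),(179,80,255)); b=np.zeros_like(m); cv2.circle(b,c,40 if n=="top" else 30,255,-1)
    m=cv2.morphologyEx(m&b,cv2.MORPH_OPEN,np.ones((3,3))); h=cv2.convexHull(max(cv2.findContours(m,0,1)[0],key=cv2.contourArea)); e[n]=cv2.fitEllipse(h)
  print(k,e,tri(e["top"][0],e["side"][0]))
# crank bar and dark slot in top8
im=cv2.imread("pics/top8.png");h=cv2.cvtColor(im,cv2.COLOR_BGR2HSV)
for k in("0","8"):
  h=cv2.cvtColor(cv2.imread(f"pics/top{k}.png"),cv2.COLOR_BGR2HSV); m=cv2.inRange(h,(3,150,100),(20,255,255)); m[:120]=0;m[150:]=0;m[:,:205]=0;m[:,245:]=0
  print("crank bar px",np.argwhere(m)[:,::-1].mean(0),m.sum()//255)
h=cv2.cvtColor(im,cv2.COLOR_BGR2HSV); m=cv2.inRange(h,(0,60,20),(25,255,200)); m[:152]=0;m[172:]=0;m[:,:262]=0;m[:,302:]=0
N,_,st,ce=cv2.connectedComponentsWithStats(m); print(st,ce)
E
```

```text
top [281.0414 192.4295] [265 175  33  34 773] [ 0.54   -0.0459  0.018 ]
top [270.3939 215.4848] [267 213   7   6  33] [ 0.4694 -0.0154  0.018 ]
top [268.5161 222.6452] [265 220   7   6  31] [ 0.4479 -0.0103  0.018 ]
top [285.     223.8286] [282 221   7   7  35] [ 0.4458 -0.0593  0.018 ]
side [255.6122 238.7143] [250 236  12   7  49] [ 0.4601 -0.0142  0.018 ]
side [258.95 248.1 ] [257 246   5   5  20] [ 0.4472 -0.0577  0.018 ]
side [285.2727 252.3636] [283 251   6   3  11] [ 0.5151 -0.1217  0.018 ]
0 {'top': ((276.79302978515625, 147.48072814941406), (52.63753890991211, 65.94583129882812), 75.98613739013672), 'side': ((296.0829162597656, 172.82150268554688), (31.797481536865234, 43.86556625366211), 110.91778564453125)} (array([ 0.6117, -0.0164,  0.2595]), np.float64(0.005650389044676796))
8 {'top': ((280.84564208984375, 145.96768188476562), (52.7452278137207, 54.70490646362305), 102.45904541015625), 'side': ((296.127197265625, 172.73904418945312), (31.410348892211914, 43.96310806274414), 111.43302917480469)} (array([ 0.61  , -0.0244,  0.2676]), np.float64(0.001850012405407804))
crank bar px [223.8333 135.8986] 138
crank bar px [224.0559 136.    ] 143
[[     0      0    512    384 196338]
 [   262    152     10      5     18]
 [   262    157     36     15    228]
 [   292    165     10      7     24]] [[255.4683 191.539 ]
 [267.6111 153.0556]
 [277.4474 163.2719]
 [297.2083 169.0833]]
```

Three balls are in the bowl in both views, and the crank bar is back at its starting pixels to within 0.3 px, so the jar is upright. The arm is clear, so I'm handing in.

```bash
python3 -c "
from workcell import manip
print(manip.hand_in())"
```

```text
the job is handed in; nothing more can be done
None
```

I've handed the job in at about 27 s, and no verdict came back: the masks showed three small balls in the upright bowl under the chute and the jar back upright, the middle slot was within about 0.03 rad of the chute before tipping (not re-measured since), and I did not check that the large ball stayed in the jar.

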